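# Change the batch in the ultraviolet disinfection box

## Task

The disinfection box on the lab bench has finished its cycle: press its thumb latch so the lid pops open and move every clean sensor inside it to the steel tray. Only then lift the used sensors out of the grey bin, all of them, and set them side by side on the chamber floor, push the lid down until it snaps shut, and press the round start button (never while the lid is open). Leave the adaptor in the tray, and the jar, meter and tape roll behind the box, where they are.

Things in the scene. Friction and masses are not known exactly. Their poses are not given: they have to be found in the camera images.
- uvbox: Off-white bench-top disinfection box, fixed, 206 mm wide (y). Origin: on the table under its middle; -x is its front (towards the robot), z up. From the origin: console, 60 mm high, x -125 to -60 mm; chamber open x -52 to 70, y -95 to 95 mm, floor 25 mm and rim 85 mm above the table; solid rear part x 70 to 110 mm.
- chamber (a point): Centre of the chamber floor (122 x 190 mm, 60 mm deep); axes as the box.
- lid (a joint): Lid angle, rad: 0 shut (0.005 latched), 1.55 open against a stop, nearly upright. Hinged along the rear top edge, 170 mm from hinge to front edge, 206 wide, 25 thick. Unlatched, its spring swings it up in about 2 s and holds it. About 1 N at the front edge moves it down; the last 10 mm take 5 to 8 N while the catch snaps over.
- lid_edge (a point): Point on the lid's outer (upper) face, mid-width, 150 mm from the hinge along the lid, 20 mm from the front edge; moves with the lid. Shut: 112 mm above the table; open: 237 mm, facing away from the robot. z: outward normal; x: from the front edge to the hinge.
- lid_hinge (a point): Point on the lid's hinge axis, mid-width, 87 mm above the table, 110 mm behind the box's origin; the axis runs along the box's y. The outer face lies 25 mm off the axis.
- latch (a joint): Thumb latch rocker, rad: 0 at rest, 0.20 pressed home; releases the lid from about 0.12. Springs back when let go.
- latch_pad (a point): Where to press the thumb latch, a ribbed grey plate 56 x 36 mm in the middle of the console, 77 mm above the table, 110 mm in front of the box's origin. Pressed straight down 8 mm with 2 to 4 N it rocks and draws its hook (20 mm wide, top 122 mm above the table, 28 mm behind this point) off the lid's catch.
- start (a joint): Round start button travel, m: 0 up, 0.006 fully down (5 N); counts as pressed from 0.004. Springs back.
- start_top (a point): Middle of the top of the round start button (22 mm across, in a 38 mm black collar 6 mm lower) on the console, 78 mm above the table; pressed straight down.
- bin: Grey plastic parts bin with the used sensors, open on top, 198 x 218 x 64 mm high, walls and floor 4 mm, fixed. Origin: centre of the underside; x along the 198 mm side, z up. It may stand left or right of the box, the steel tray on the other side.
- tray: Shallow steel tray for clean sensors, 198 x 218 x 20 mm high, walls and floor 3 mm, fixed. Origin: centre of the underside; x along the 198 mm side, z up. An adaptor stands in it about 65 mm to the -x side of the middle.
- U1: White flow sensor, used, waiting in the bin; 45 g, or None if absent. Block 34 (x) x 30 x 26 mm high, 22 mm tube stubs at both ends (70 mm overall along x, axis 13 mm up), grey connector head on top, 22 (x) x 14 mm, from 26 to 50 mm up. Origin: centre of the underside; z up. Fingers closing along x on the head stay within its outline.
- U2: White flow sensor, used, waiting in the bin; 45 g, or None if absent. Block 34 (x) x 30 x 26 mm high, 22 mm tube stubs at both ends (70 mm overall along x, axis 13 mm up), grey connector head on top, 22 (x) x 14 mm, from 26 to 50 mm up. Origin: centre of the underside; z up. Fingers closing along x on the head stay within its outline.
- U3: White flow sensor, used, waiting in the bin; 45 g, or None if absent. Block 34 (x) x 30 x 26 mm high, 22 mm tube stubs at both ends (70 mm overall along x, axis 13 mm up), grey connector head on top, 22 (x) x 14 mm, from 26 to 50 mm up. Origin: centre of the underside; z up. Fingers closing along x on the head stay within its outline.
- U4: White flow sensor, used, waiting in the bin; 45 g, or None if absent. Block 34 (x) x 30 x 26 mm high, 22 mm tube stubs at both ends (70 mm overall along x, axis 13 mm up), grey connector head on top, 22 (x) x 14 mm, from 26 to 50 mm up. Origin: centre of the underside; z up. Fingers closing along x on the head stay within its outline.
- C1: White flow sensor, clean, from the last batch, lying in the closed box; 45 g, or None if absent. Block 34 (x) x 30 x 26 mm high, 22 mm tube stubs at both ends (70 mm overall along x, axis 13 mm up), grey connector head on top, 22 (x) x 14 mm, from 26 to 50 mm up. Origin: centre of the underside; z up. Fingers closing along x on the head stay within its outline.
- C2: White flow sensor, clean, from the last batch, lying in the closed box; 45 g, or None if absent. Block 34 (x) x 30 x 26 mm high, 22 mm tube stubs at both ends (70 mm overall along x, axis 13 mm up), grey connector head on top, 22 (x) x 14 mm, from 26 to 50 mm up. Origin: centre of the underside; z up. Fingers closing along x on the head stay within its outline.
- adaptor: Bystander: white stepped tube adaptor, 30 mm across the base, 38 mm high, standing in the steel tray. Origin: centre of the underside.
- tape: Bystander: roll of paper tape lying flat, 90 mm across, 19 mm high, behind the box and to its right.
- meter: Bystander: black multimeter lying behind the box, 150 x 75 x 36 mm.
- jar: Bystander: small white jar, 52 mm across, 70 mm high, behind the box.
Things that resemble listed ones, but are neither listed nor needed, are in the scene too. Leave any black or yellow look-alike of the U4 alone.

How it is judged (in metres and radians):
On the way, in this order (a step that is already met when the one before it is completed fails the run):
1. the lid has popped open (value of joint lid above 1.2 rad), for 0.2 s.
2. every clean sensor lies in the steel tray, and no used one is in the chamber yet (x of C1 in the frame of tray between -0.088 and 0.088 m and y of C1 in the frame of tray between -0.098 and 0.098 m and z of C1 in the frame of tray between -0.003 and 0.024 m and linear speed of each of C1, C2 below 0.03 m/s and x of C2 in the frame of tray between -0.088 and 0.088 m and y of C2 in the frame of tray between -0.098 and 0.098 m and z of C2 in the frame of tray between -0.003 and 0.024 m and not (x of U1 in the frame of chamber between -0.06 and 0.06 m and y of U1 in the frame of chamber between -0.095 and 0.095 m and z of U1 in the frame of chamber between -0.006 and 0.05 m) and not (x of U2 in the frame of chamber between -0.06 and 0.06 m and y of U2 in the frame of chamber between -0.095 and 0.095 m and z of U2 in the frame of chamber between -0.006 and 0.05 m) and not (x of U3 in the frame of chamber between -0.06 and 0.06 m and y of U3 in the frame of chamber between -0.095 and 0.095 m and z of U3 in the frame of chamber between -0.006 and 0.05 m) and not (x of U4 in the frame of chamber between -0.06 and 0.06 m and y of U4 in the frame of chamber between -0.095 and 0.095 m and z of U4 in the frame of chamber between -0.006 and 0.05 m)), for 0.2 s.
3. every used sensor lies on the chamber floor, lid still open (value of joint lid above 1.2 rad and x of U1 in the frame of chamber between -0.06 and 0.06 m and y of U1 in the frame of chamber between -0.095 and 0.095 m and z of U1 in the frame of chamber between -0.006 and 0.022 m and linear speed of each of U1, U2, U3, U4 below 0.03 m/s and x of U2 in the frame of chamber between -0.06 and 0.06 m and y of U2 in the frame of chamber between -0.095 and 0.095 m and z of U2 in the frame of chamber between -0.006 and 0.022 m and x of U3 in the frame of chamber between -0.06 and 0.06 m and y of U3 in the frame of chamber between -0.095 and 0.095 m and z of U3 in the frame of chamber between -0.006 and 0.022 m and x of U4 in the frame of chamber between -0.06 and 0.06 m and y of U4 in the frame of chamber between -0.095 and 0.095 m and z of U4 in the frame of chamber between -0.006 and 0.022 m), for 0.2 s.
4. the lid is snapped shut (value of joint lid below 0.03 rad and value of joint latch below 0.04 rad), for 0.3 s.
5. the start button is pressed (value of joint start above 0.004 m and value of joint lid below 0.03 rad), for 0.05 s.
At the end, for the whole second after the job is handed in: Lid latched (below 0.03 rad), start button up; every used sensor at rest on the chamber floor in one layer (origin within 60 mm in x, 95 mm in y of its centre); every clean sensor at rest on the steel tray's floor (origin within 88 mm in x, 98 mm in y of its middle) (value of joint lid below 0.03 rad and value of joint start below 0.002 m and x of U1 in the frame of chamber between -0.06 and 0.06 m and y of U1 in the frame of chamber between -0.095 and 0.095 m and z of U1 in the frame of chamber between -0.006 and 0.022 m and linear speed of each of U1, U2, U3, U4, C1, C2 below 0.03 m/s and x of U2 in the frame of chamber between -0.06 and 0.06 m and y of U2 in the frame of chamber between -0.095 and 0.095 m and z of U2 in the frame of chamber between -0.006 and 0.022 m and x of U3 in the frame of chamber between -0.06 and 0.06 m and y of U3 in the frame of chamber between -0.095 and 0.095 m and z of U3 in the frame of chamber between -0.006 and 0.022 m and x of U4 in the frame of chamber between -0.06 and 0.06 m and y of U4 in the frame of chamber between -0.095 and 0.095 m and z of U4 in the frame of chamber between -0.006 and 0.022 m and x of C1 in the frame of tray between -0.088 and 0.088 m and y of C1 in the frame of tray between -0.098 and 0.098 m and z of C1 in the frame of tray between -0.003 and 0.024 m and x of C2 in the frame of tray between -0.088 and 0.088 m and y of C2 in the frame of tray between -0.098 and 0.098 m and z of C2 in the frame of tray between -0.003 and 0.024 m); the robot touches nothing.
It fails at once if the start button is pressed while the lid is open (value of joint start above 0.004 m and value of joint lid above 0.1 rad).
It fails at once if a bystander is moved by more than 40 mm (distance of any of adaptor, tape, meter, jar from where it was at the start of the episode above 0.04 m).
Of U1, U2, U3, U4 only 3 to 4 are there at a start; the rules pass over those that are not, and their reading is None.
Of C1, C2 only 1 to 2 are there at a start; the rules pass over those that are not, and their reading is None.
At some moment in a run one of U1, U2, U3, U4, C1, C2 may be knocked a few centimetres aside while the robot is not near it.
It also fails if it takes over 210 s, if anything falls off the work surface, if the arm or the gripper's body presses on something with over 40 N, if the wrist force passes 120 N, or if a joint passes its speed limit or range.

## Robot

A 6-joint arm with a two-finger parallel gripper is mounted at the origin on the work surface. World frame = base frame: x ahead of the robot, y to its left, z up, the work surface at z = 0. Lengths are in mm, angles in rad, forces in N, time in s.
With the tool pointing down it reaches from about 300 to 775 mm from the base axis. Payload 14.6 kg.
Tool frame: the origin (TCP) lies at the very end of the fingers, on their centre line; the grasp point (between the pads) lies 19 mm behind it; z points along the fingers, y is the line along which they close (so a half turn about z gives the same grasp; the last joint's range is limited). The gripper opens to 85 mm and grips with 20 to 120 N. Pads are 22 mm wide; open, the fingers measure 114 mm over their backs; the gripper's body (76 mm by 85 mm) begins 54 mm behind the grasp point. The pads swing forward as they close: fully open they stand 13 mm farther back than shut.
Start: joints at [-1.285, 0.3, 1.521, -0, 1.321, -0.067], TCP at [190.032, -516.117, 231.281] pointing down, gripper open.
Joint ranges: [-3.03, 3.03], [-0.79, 2.21], [0.23, 2.52], [-1.04, 4.18], [0, 3.07], [-2.55, 2.55]. Speed limits (rad/s): [2.22, 2.22, 2.57, 3.14, 3.14, 3.14].

## Interface

Orientations are given as a unit quaternion [x, y, z, w].
In Python, from station import get_state, snapshot, camera_params, finish_job, silhouettes gives the robot as it stands.
- The arm moves only by the tool step_arm, never from a script. Its argument "steps" is a list of rows, each an object with "delta_pos": the shift along the world's x, y, z as a fraction of full scale, a list of three; "twist": the turn about the world's z as a fraction of full scale; "gripper": the opening, from 0 (shut) to 1 (fully open). In form: [{"delta_pos": [x, y, z], "twist": twist, "gripper": gripper}, ...]. A call has 1 to 12 rows; each row is the pose to reach, as a shift and turn from the pose commanded when the call began; what a row does not reach only later rows make up. Full scale, the value 1, is 250 mm for a shift and 30 degrees for a turn. A row lasts 1/10 s, in which the tool goes at most 50 mm and 8.59 degrees, less where a joint would pass 70% of its speed; a pose out of reach is approached as far as the arm can. A call with a number of a shift or a turn outside -1 to 1 is refused whole. A call with a gripper value outside its range is refused whole. The fingers move at their own pace and stop on an object; "grip_force" is the grip in N (left out, the last holds). Time passes only in rows, so rows that repeat a pose let the fingers close. It gives the time, the measured TCP pose, the force, the opening and the grip force at its end, in the units of the state.
- get_state(): the state, without advancing time (a new reading comes with each control period).
- snapshot(name): name is "side" or "top" or "wrist"; returns (picture, depth): 480x640x3 uint8, red, green, blue; 480x640 float32, mm along the optical axis (not along the pixel's ray), 0 where there is no reading.
- camera_params(name): a dict with "fx", "fy", "cx", "cy" (pixels), "cam_to_world" (4x4, takes a point from camera to world coordinates); the wrist camera has in their place "T_tool_cam" (4x4, takes a point from camera to tool coordinates, whose origin is the TCP and whose axes are the flange's). Camera axes: x right, y down, z forward; pixel columns grow to the right and rows downward; lengths in mm; the calibration is good to about 2 mm. The wrist camera is an equidistant fisheye: a pixel r from the principal point sees the ray r / f radians off the axis. A picture is of the moment at which its call begins: read the wrist's pose just before it. camera_params takes no time and is no camera call.
- finish_job(): hands the job in; it is judged then, once.
Trained networks look in the newest picture that a camera, given by its name, has taken for a name from the list of things; names that differ only in an ending like _2 or _b are one class to them, and where a whole thing is asked for, a point or a joint stands for the part that bears it (a point fixed in the world has none). Each returns a list of dicts, best first, with "conf" (0 to 1); they miss things now and then, are a little off and sometimes report something else, mostly with a low value. They report only what shows in the picture. A call takes as long as a camera call. They do not tell look-alikes from the thing itself.
- silhouettes(camera, query): "region" (480x640 bool, what is visible of it) and "extent" ([centre column, centre row, width, height] in pixels, round what is visible of it).
The state is a dict: "time_s": time; "joints": joint angles; "qvel": joint speeds; "joint_efforts": joint torques, N m; "tcp_pos": TCP position; "ee_rot": TCP orientation; "ft_force": force on the tool from outside, world axes, zero at the start; "ft_torque": the same for the moment, N m; "opening": finger opening in mm; "grasp_force": force on a finger pad.
Only numpy, scipy, OpenCV 4.12 (cv2) and the standard library are available. Lean on these libraries where they do the work, as an engineer would, in place of code of your own. Each camera call takes 0.05 s, during which the arm holds its last target. There are 200 camera calls.

## Working session

There is one attempt and no reset: what is moved stays moved. The work goes in short steps, Python scripts to look and compute and a tool call to move; the robot and the scene stay as the last step left them, time stands still between calls to the robot, and variables do not carry over. Pictures are saved under pics/ and viewed, at most 14 in all, crops included, and the job is handed in when it is done.

Besides the shell and the picture viewer there is one more tool, called in YAML: its name, and indented under it one key for each argument. step_arm: Moves the arm, as the interface text tells. Its arguments: {"type":"object","properties":{"steps":{"type":"array"},"grip_force":{"type":"number"}},"required":["steps"]}

```bash
mkdir -p pics; cat > h.py <<'E'
import numpy as np, cv2
from station import *
def world(name,d,cp=None):
    c=camera_params(name); v,u=np.mgrid[0:480,0:640]
    P=np.stack([(u-c['cx'])/c['fx']*d,(v-c['cy'])/c['fy']*d,d,np.ones_like(d)],-1)
    W=P@np.array(c['cam_to_world']).T
    W=W[...,:3]; W[d==0]=np.nan
    return W
def save(n,p): cv2.imwrite(f'pics/{n}.png',cv2.cvtColor(p,cv2.COLOR_RGB2BGR))
E
python3 - <<'E'
from h import *
s=get_state(); print(s['tcp_pos'],s['ee_rot'],s['opening'])
ims=[]
for n in['top','side']:
    p,d=snapshot(n); save(n+'0',p); W=world(n,d)
    np.save(n+'W.npy',W)
    c=camera_params(n); print(n,np.round(np.array(c['cam_to_world']),2).tolist())
    for q in['uvbox','bin','tray','U1','adaptor','latch_pad','start_top','lid','jar','tape','meter']:
        for r in silhouettes(n,q):
            m=r['region']; w=W[m]; w=w[~np.isnan(w[:,0])]
            if len(w): print(n,q,round(r['conf'],2),np.round(r['extent']),'med',np.round(np.median(w,0)),'lo',np.round(np.percentile(w,2,axis=0)),'hi',np.round(np.percentile(w,98,axis=0)))
E
```

```text
[ 189.96576876 -515.89687619  230.70527387] [ 9.84480672e-01  1.75492011e-01 -6.56383325e-05 -5.96170517e-04] 85.33584784142634
top [[-0.01, -0.99, 0.15, 358.23], [-1.0, 0.01, -0.02, 31.0], [0.02, -0.15, -0.99, 1228.32], [0.0, 0.0, 0.0, 1.0]]
top uvbox 0.64 [329. 236.  99. 119.] med [551.   1. 111.] lo [441. -97.  56.] hi [667.  98. 117.]
top uvbox 0.25 [177. 279. 123. 111.] med [480. 341.   3.] lo [376. 229.  -2.] hi [584. 453.  21.]
top bin 0.61 [479. 273. 122. 103.] med [ 481. -334.    6.] lo [ 379. -439.   -0.] hi [ 582. -210.   65.]
top tray 0.74 [180. 280. 123. 113.] med [480. 341.   3.] lo [376. 227.  -2.] hi [584. 453.  21.]
top U1 0.9 [456. 295.  33.  12.] med [ 425. -277.   29.] lo [ 413. -315.   15.] hi [ 438. -248.   57.]
top U1 0.87 [391. 336.  19.  28.] med [ 343. -134.   24.] lo [ 312. -160.    1.] hi [ 372. -115.   52.]
top U1 0.73 [491. 252.  35.  15.] med [ 532. -363.   28.] lo [ 520. -403.   14.] hi [ 547. -335.   57.]
top U1 0.61 [449. 259.  27.  18.] med [ 513. -267.   29.] lo [ 497. -304.   16.] hi [ 530. -241.   57.]
top U1 0.59 [478. 179.  31.  12.] med [ 699.
[... 2538 characters left out ...]
0.59 [300. 241.  24.  26.] med [479.  -2.  77.] lo [445. -16.  72.] hi [499.  22. 119.]
side start_top 0.53 [423. 262.  43.  50.] med [733. -76.  36.] lo [ 699. -111.    6.] hi [772.  28.  45.]
side lid 0.77 [355. 233. 100.  60.] med [584. -33. 112.] lo [ 506. -104.   93.] hi [669.  92. 115.]
side jar 0.69 [368. 201.  13.   9.] med [695. 209.  69.] lo [675. 195.  58.] hi [719. 236.  73.]
side tape 0.8 [423. 316.  44.  35.] med [ 681. -218.   15.] lo [ 639. -255.    1.] hi [ 721. -171.   21.]
side meter 0.57 [423. 263.  43.  48.] med [732. -77.  36.] lo [ 699. -111.    5.] hi [769.  25.  45.]
side meter 0.28 [342. 254. 123.  94.] med [553. -80.  80.] lo [ 442. -105.    6.] hi [668.  91. 115.]
```

```bash
python3 - <<'E'
import cv2
p=cv2.imread('pics/top0.png'); cv2.imwrite('pics/top0c.png',cv2.resize(p[150:350,110:550],None,fx=1.8,fy=1.8,interpolation=3))
p=cv2.imread('pics/side0.png'); cv2.imwrite('pics/side0c.png',cv2.resize(p[170:460,220:520],None,fx=2,fy=2,interpolation=3))
E
```

```text
(no output)
```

View pics/top0c.png

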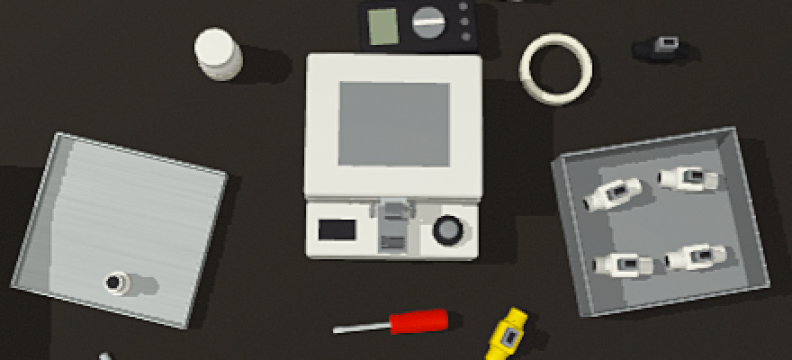

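View pics/side0c.png

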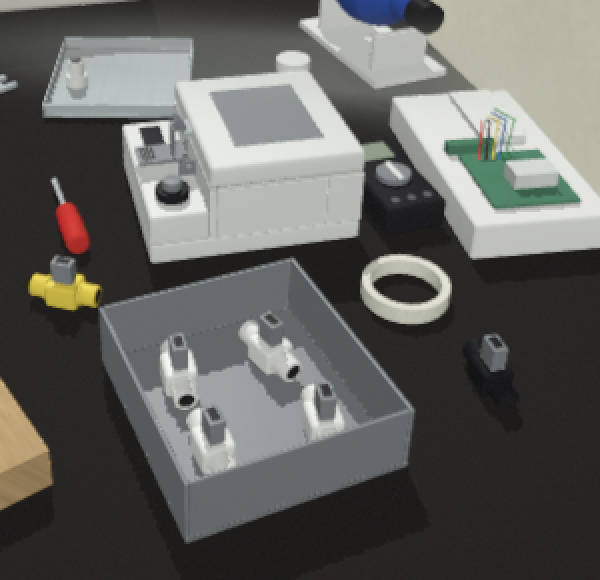

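```bash
cat >> h.py <<'E'
def rect(pts): 
    (c,s,a)=cv2.minAreaRect(np.float32(pts)); return np.round(c,1),np.round(s,1),round(a,1)
def sensors(W,z0,box):
    """components of points above z0 (block top region 20..30 over floor, head > 40)"""
    x0,x1,y0,y1=box; out=[]
    inb=(W[...,0]>x0)&(W[...,0]<x1)&(W[...,1]>y0)&(W[...,1]<y1)
    n,l,st,_=cv2.connectedComponentsWithStats((inb&(W[...,2]>z0+8)&(W[...,2]<z0+62)).astype(np.uint8))
    for i in range(1,n):
        if st[i,4]<25: continue
        p=W[l==i]; h=p[p[:,2]>z0+44]; b=p[(p[:,2]<z0+34)]
        if len(h)<5: continue
        out.append((np.round(h.mean(0)),len(h),'body',rect(b[:,:2])))
    return out
E
python3 - <<'E'
from h import *
s=get_state(); print({k:np.round(v,3).tolist() for k,v in camera_params('wrist').items()})
p,d=snapshot('top');W=world('top',d)
m=silhouettes('top','lid')[0]['region']; w=W[m]; w=w[(w[:,2]>106)&(w[:,2]<120)]; print('lid',rect(w[:,:2]),np.median(w[:,2]))
m=silhouettes('top','tray')[0]['region']; w=W[m]; w=w[w[:,2]>14]; print('tray',rect(w[:,:2]))
m=silhouettes('top','bin')[0]['region']; w=W[m]; w=w[(w[:,2]>55)&(w[:,2]<70)]; print('bin',rect(w[:,:2]))
for b in [(385,580,-430,-225)]:
    for o in sensors(W,4,b): print(o)
hsv=cv2.cvtColor(p,cv2.COLOR_RGB2HSV)
# button: dark collar and button top
c=(W[...,0]>435)&(W[...,0]<500)&(W[...,1]>-95)&(W[...,1]<-35)
dk=c&(p.max(2)<70); print('collar',W[dk].mean(0),rect(W[dk][:,:2])); b=c&(W[...,2]>75.5); print('btn',W[b].mean(0),b.sum())
np.save('topW.npy',W)
E
```

```text
{'fx': 371.648, 'fy': 371.648, 'cx': 320.509, 'cy': 240.904, 'T_tool_cam': [[0.001, -0.95, -0.313, 80.146], [1.0, 0.001, 0.0, -0.08], [0.0, -0.313, 0.95, -142.514], [0.0, 0.0, 0.0, 1.0]]}
lid (array([5.849e+02, 1.000e-01]), array([205.1, 178.7]), 89.5) 112.49448305142437
tray (array([479.8, 338.6]), array([220.5, 198.3]), 75.7)
bin (array([ 478.8, -324.8]), array([198. , 220.3]), 8.6)
(array([ 570., -289.,   61.]), 138, 'body', (array([ 570. , -293.5]), array([  1.6, 136.2]), 8.8))
(array([ 535., -423.,   58.]), 171, 'body', (array([ 531.3, -422.9]), array([98.1,  6.7]), 6.5))
(array([ 534., -370.,   54.]), 72, 'body', (array([ 533.5, -372.6]), array([77. , 30.1]), 84.6))
(array([ 515., -273.,   54.]), 68, 'body', (array([ 515.8, -273.9]), array([30.2, 71.6]), 22.4))
(array([ 437., -373.,   54.]), 72, 'body', (array([ 436.6, -373.4]), array([29.6, 72.3]), 7.1))
(array([ 428., -283.,   54.]), 74, 'body', (array([ 426.5, -282.4]), array([71.4, 28.4]), 89.1))
(array([ 400., -228.,   60.]), 43, 'body', (array([ 398.5, -227. ]), array([25.2,  2.3]), 9.7))
(array([ 391., -391.,   62.]), 68, 'body', (array([ 392.2, -388. ]), array([ 0.1, 70.6]), 8.7))
collar [462.14106727 -62.38550607  59.04632528] (array([460.3, -65.1]), array([56.5, 49. ]), 89.5)
btn [467.92720949 -63.32494074  81.20962954] 91
```

step_arm:
  steps:
    - {"delta_pos":[0.5,1,0],"twist":1,"gripper":0}
    - {"delta_pos":[0.5,1,0],"twist":1,"gripper":0}
    - {"delta_pos":[0.5,1,0],"twist":1,"gripper":0}
    - {"delta_pos":[0.5,1,0],"twist":1,"gripper":0}
    - {"delta_pos":[0.5,1,0],"twist":1,"gripper":0}
    - {"delta_pos":[0.5,1,0],"twist":1,"gripper":0}
    - {"delta_pos":[0.5,1,0],"twist":1,"gripper":0}
  grip_force: 30

```text
time_s: 2.1
tcp_pos: [316.1, -263.7, 231.6]
ee_rot: [0.905, 0.426, 0.0, 0.0]
ft_force: [-1.6, -0.4, -0.5]
opening: -0.2
grasp_force: 0.0
```

step_arm:
  steps:
    - {"delta_pos":[0.52,1,0],"twist":1,"gripper":0}
    - {"delta_pos":[0.52,1,0],"twist":1,"gripper":0}
    - {"delta_pos":[0.52,1,0],"twist":1,"gripper":0}
    - {"delta_pos":[0.52,1,0],"twist":1,"gripper":0}
    - {"delta_pos":[0.52,1,0],"twist":1,"gripper":0}
    - {"delta_pos":[0.52,1,0],"twist":1,"gripper":0}
    - {"delta_pos":[0.52,1,0],"twist":1,"gripper":0}

```text
time_s: 2.8
tcp_pos: [446.2, -14.0, 231.1]
ee_rot: [0.764, 0.645, 0.0, -0.0]
ft_force: [-0.5, -1.1, 0.6]
opening: 0.3
grasp_force: 0.0
```

step_arm:
  steps:
    - {"delta_pos":[0,0.068,-0.4],"twist":1,"gripper":0}
    - {"delta_pos":[0,0.068,-0.4],"twist":1,"gripper":0}
    - {"delta_pos":[0,0.068,-0.4],"twist":1,"gripper":0}
    - {"delta_pos":[0,0.068,-0.4],"twist":1,"gripper":0}
    - {"delta_pos":[0,0.068,-0.4],"twist":1,"gripper":0}

```text
time_s: 3.3
tcp_pos: [444.9, -0.2, 131.1]
ee_rot: [0.572, 0.82, -0.0, -0.0]
ft_force: [-0.2, 0.5, -0.7]
opening: -0.4
grasp_force: 0.0
```

step_arm:
  steps:
    - {"delta_pos":[0,0,-0.18],"twist":0,"gripper":0}
    - {"delta_pos":[0,0,-0.22],"twist":0,"gripper":0}
    - {"delta_pos":[0,0,-0.235],"twist":0,"gripper":0}
    - {"delta_pos":[0,0,-0.25],"twist":0,"gripper":0}
    - {"delta_pos":[0,0,-0.25],"twist":0,"gripper":0}
    - {"delta_pos":[0,0,-0.25],"twist":0,"gripper":0}
    - {"delta_pos":[0,0,-0.25],"twist":0,"gripper":0}
    - {"delta_pos":[0,0,-0.25],"twist":0,"gripper":0}

```text
time_s: 4.1
tcp_pos: [445.5, 0.7, 69.9]
ee_rot: [0.572, 0.82, 0.0, 0.001]
ft_force: [-4.4, -1.2, 6.1]
opening: -0.0
grasp_force: 2.1
```

step_arm:
  steps:
    - {"delta_pos":[0,0,0.15],"twist":0,"gripper":0}
    - {"delta_pos":[-0.1,0,0.4],"twist":0.5,"gripper":0.5}
    - {"delta_pos":[-0.2,0,0.8],"twist":1,"gripper":0.5}
    - {"delta_pos":[-0.2,0,0.8],"twist":1,"gripper":0.5}
    - {"delta_pos":[-0.2,0,0.8],"twist":1,"gripper":0.5}
    - {"delta_pos":[-0.2,0,0.8],"twist":1,"gripper":0.5}
    - {"delta_pos":[-0.2,0,0.8],"twist":1,"gripper":0.5}
    - {"delta_pos":[-0.2,0,0.8],"twist":1,"gripper":0.5}
    - {"delta_pos":[-0.2,0,0.8],"twist":1,"gripper":0.5}

```text
time_s: 5.0
tcp_pos: [394.9, 0.9, 267.7]
ee_rot: [0.341, 0.94, -0.0, -0.001]
ft_force: [0.2, 0.0, 0.7]
opening: 42.6
grasp_force: 0.0
```

step_arm:
  steps:
    - {"delta_pos":[0,0,0],"twist":1,"gripper":0.5}
    - {"delta_pos":[0,0,0],"twist":1,"gripper":0.5}
    - {"delta_pos":[0,0,0],"twist":1,"gripper":0.5}
    - {"delta_pos":[0,0,0],"twist":1,"gripper":0.5}
    - {"delta_pos":[0,0,0],"twist":1,"gripper":0.5}
    - {"delta_pos":[0,0,0],"twist":1,"gripper":0.5}
    - {"delta_pos":[0,0,0],"twist":1,"gripper":0.5}
    - {"delta_pos":[0,0,0],"twist":1,"gripper":0.5}
    - {"delta_pos":[0,0,0],"twist":1,"gripper":0.5}
    - {"delta_pos":[0,0,0],"twist":1,"gripper":0.5}
    - {"delta_pos":[0,0,0],"twist":1,"gripper":0.5}

```text
time_s: 6.1
tcp_pos: [395.0, 0.9, 268.8]
ee_rot: [0.085, 0.996, -0.0, 0.0]
ft_force: [-0.5, -0.4, -0.6]
opening: 42.2
grasp_force: 0.0
```

```bash
python3 - <<'E'
from h import *
s=get_state(); print(s['time_s'],s['tcp_pos'],s['joints'])
for n in ['top','side']:
    p,d=snapshot(n);save(n+'1',p);W=world(n,d);np.save(n+'W1.npy',W)
    for r in silhouettes(n,'U1'):
        w=W[r['region']]; w=w[~np.isnan(w[:,0])]; print(n,round(r['conf'],2),np.round(r['extent']),np.round(np.median(w,0)),rect(w[:,:2]))
    for r in silhouettes(n,'lid'):
        w=W[r['region']]; w=w[~np.isnan(w[:,0])]; print('lid',round(r['conf'],2),np.round(np.percentile(w,2,axis=0)),np.round(np.percentile(w,98,axis=0)))
W=np.load('topW1.npy')
for b in [(508,650,-93,93)]:
    for o in sensors(W,25,b): print(o)
p=cv2.imread('pics/top1.png'); a=cv2.resize(p[180:300,260:400],(700,600),interpolation=3); cv2.imwrite('pics/top1c.png',a)
E
```

```text
6.1 [395.03731573   0.88625332 268.79820495] [-9.05278504e-02 -8.67806062e-02  1.86040364e+00 -1.80301533e-05
  1.36789675e+00 -1.49028784e+00]
top 0.91 [478. 178.  30.  13.] [ 699. -338.   24.] (array([ 703.1, -345.8]), array([70.1, 34. ]), 80.5)
top 0.82 [492. 250.  38.  14.] [ 531. -364.   29.] (array([ 532.7, -369.4]), array([29.1, 69.5]), 1.3)
top 0.75 [393. 338.  20.  32.] [ 342. -135.   25.] (array([ 341.7, -136.7]), array([30.4, 69.8]), 58.9)
top 0.65 [457. 296.  32.  16.] [ 426. -278.   28.] (array([ 427.2, -286.5]), array([79.5, 30.1]), 88.9)
top 0.63 [449. 258.  32.  19.] [ 514. -269.   28.] (array([ 517.7, -277. ]), array([32.7, 79. ]), 17.3)
top 0.56 [495. 293.  37.  16.] [ 435. -367.   29.] (array([ 437.5, -378.6]), array([28.5, 81.1]), 5.9)
lid 0.71 [663. -99.  99.] [693.  95. 261.]
side 0.91 [466. 357.  27.  37.] [ 700. -356.   24.] (array([ 705.9, -335.8]), array([95.9, 31. ]), 81.8)
side 0.77 [254. 312.  32.  29.] [ 343. -145.   23.] (array([ 342.8, -140.9]), array([27.8, 69.7]), 67.7)
side 0.73 [381. 374.  19.  26.] [ 532. -377.   30.] (array([ 541.8, -352. ]), arr
[... 151 characters left out ...]
3.  35.] [ 515. -283.   27.] (array([ 522.1, -261.1]), array([99.6, 49.8]), 87.4)
side 0.64 [305. 262.  11.   5.] [470. -69.  80.] (array([470.7, -65.1]), array([20.5, 18.2]), 7.4)
side 0.62 [308. 355.  19.  38.] [ 427. -295.   28.] (array([ 433.3, -272.9]), array([98.6, 34.9]), 78.0)
lid 0.88 [ 665. -106.   96.] [693.  84. 258.]
(array([640.,  -2.,  83.]), 646, 'body', (array([ 6.341e+02, -4.000e-01]), array([184.2,   2.6]), 88.7))
(array([593., -42.,  75.]), 70, 'body', (array([593.2, -41.9]), array([70.6, 30.9]), 83.3))
(array([550.,  50.,  75.]), 69, 'body', (array([550.2,  50.6]), array([30.5, 70.8]), 8.7))
(array([511.,  52.,  84.]), 92, 'body', (array([0., 0.]), array([0., 0.]), 0.0))
```

View pics/top1c.png

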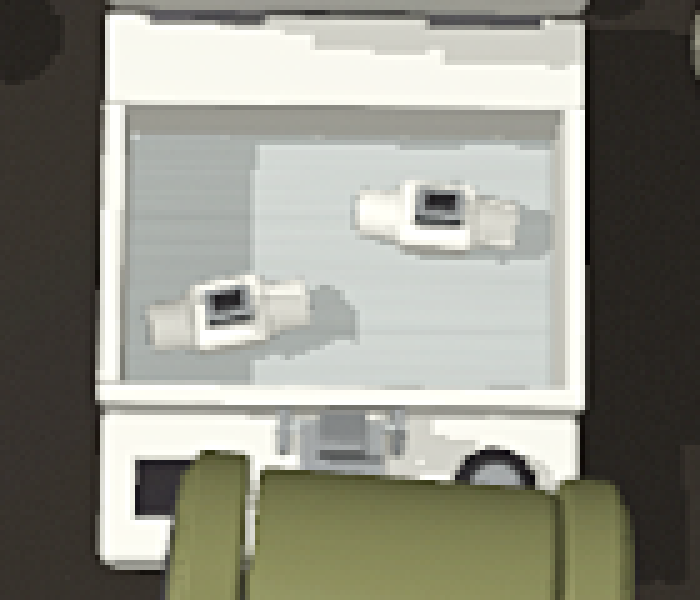

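step_arm:
  steps:
    - {"delta_pos":[0.4,-0.1,-0.1],"twist":0.1,"gripper":0.5}
    - {"delta_pos":[0.792,-0.172,-0.3],"twist":0.1,"gripper":0.5}
    - {"delta_pos":[0.792,-0.172,-0.3],"twist":0.1,"gripper":0.5}
    - {"delta_pos":[0.792,-0.172,-0.3],"twist":0.1,"gripper":0.5}
    - {"delta_pos":[0.792,-0.172,-0.3],"twist":0.1,"gripper":0.5}
    - {"delta_pos":[0.792,-0.172,-0.7],"twist":0.1,"gripper":0.5}
    - {"delta_pos":[0.792,-0.172,-0.8],"twist":0.1,"gripper":0.5}
    - {"delta_pos":[0.792,-0.172,-0.855],"twist":0.1,"gripper":0.5}
    - {"delta_pos":[0.792,-0.172,-0.855],"twist":0.1,"gripper":0.5}
    - {"delta_pos":[0.792,-0.172,-0.855],"twist":0.1,"gripper":0.1}
    - {"delta_pos":[0.792,-0.172,-0.855],"twist":0.1,"gripper":0.1}
    - {"delta_pos":[0.792,-0.172,-0.855],"twist":0.1,"gripper":0.1}
  grip_force: 30

```text
time_s: 7.6
tcp_pos: [593.7, -42.2, 56.8]
ee_rot: [0.059, 0.998, -0.0, 0.001]
ft_force: [0.2, 0.7, -1.0]
opening: 21.1
grasp_force: 33.7
```

step_arm:
  steps:
    - {"delta_pos":[0,0,0.2],"twist":0,"gripper":0.1}
    - {"delta_pos":[0,0,0.4],"twist":0,"gripper":0.1}
    - {"delta_pos":[0,0,0.453],"twist":0,"gripper":0.1}
    - {"delta_pos":[-0.1,0.2,0.453],"twist":0,"gripper":0.1}
    - {"delta_pos":[-0.39,1,0.453],"twist":0,"gripper":0.1}
    - {"delta_pos":[-0.39,1,0.453],"twist":0,"gripper":0.1}
    - {"delta_pos":[-0.39,1,0.453],"twist":0,"gripper":0.1}
    - {"delta_pos":[-0.39,1,0.453],"twist":0,"gripper":0.1}
    - {"delta_pos":[-0.39,1,0.453],"twist":0,"gripper":0.1}
    - {"delta_pos":[-0.39,1,0.453],"twist":0,"gripper":0.1}

```text
time_s: 8.6
tcp_pos: [494.6, 210.1, 168.9]
ee_rot: [0.058, 0.998, 0.0, 0.0]
ft_force: [0.2, 0.1, -0.4]
opening: 21.0
grasp_force: 33.7
```

step_arm:
  steps:
    - {"delta_pos":[0,0.3,0],"twist":0,"gripper":0.1}
    - {"delta_pos":[0,0.3,-0.1],"twist":0,"gripper":0.1}
    - {"delta_pos":[0,0.3,-0.3],"twist":0,"gripper":0.1}
    - {"delta_pos":[0,0.3,-0.48],"twist":0,"gripper":0.1}
    - {"delta_pos":[0,0.3,-0.52],"twist":0,"gripper":0.1}
    - {"delta_pos":[0,0.3,-0.538],"twist":0,"gripper":0.1}
    - {"delta_pos":[0,0.3,-0.538],"twist":0,"gripper":0.1}
    - {"delta_pos":[0,0.3,-0.538],"twist":0,"gripper":0.1}

```text
time_s: 9.4
tcp_pos: [496.6, 282.8, 35.5]
ee_rot: [0.06, 0.998, 0.001, 0.001]
ft_force: [-0.1, 0.6, -1.0]
opening: 21.3
grasp_force: 34.1
```

step_arm:
  steps:
    - {"delta_pos":[0,0,0],"twist":0,"gripper":0.5}
    - {"delta_pos":[0,0,0],"twist":0,"gripper":0.5}
    - {"delta_pos":[0,0,0],"twist":0,"gripper":0.5}
    - {"delta_pos":[0,0,0.2],"twist":0,"gripper":0.5}
    - {"delta_pos":[0,0,0.4],"twist":0,"gripper":0.5}
    - {"delta_pos":[0,0,0.54],"twist":0,"gripper":0.5}
    - {"delta_pos":[0.214,-0.928,0.54],"twist":0.513,"gripper":0.5}
    - {"delta_pos":[0.214,-0.928,0.54],"twist":0.513,"gripper":0.5}
    - {"delta_pos":[0.214,-0.928,0.54],"twist":0.513,"gripper":0.5}
    - {"delta_pos":[0.214,-0.928,0.54],"twist":0.513,"gripper":0.5}
    - {"delta_pos":[0.214,-0.928,0.54],"twist":0.513,"gripper":0.5}
    - {"delta_pos":[0.214,-0.928,0.54],"twist":0.513,"gripper":0.5}

```text
time_s: 10.6
tcp_pos: [549.7, 46.6, 169.0]
ee_rot: [-0.073, 0.997, -0.0, 0.0]
ft_force: [0.2, 0.9, -0.9]
opening: 42.5
grasp_force: 0.0
```

```bash
python3 - <<'E'
from h import *
s=get_state(); print(s['time_s'],s['tcp_pos'])
p,d=snapshot('top'); W=world('top',d)
for b in [(385,580,240,440),(508,650,-93,93),(385,580,-430,-225)]:
    for o in sensors(W,4 if b[2]!=-93 else 25,b):
        if o[3][1].min()>20: print(o)
p,d=snapshot('side'); W=world('side',d)
for r in silhouettes('side','U1'):
    w=W[r['region']]; w=w[~np.isnan(w[:,0])]; h=w[w[:,2]>w[:,2].max()-8]; print(round(r['conf'],2),np.round(np.median(w,0)),np.round(h.mean(0)))
E
```

```text
10.6 [549.74692053  46.64864319 168.96501901]
(array([495., 281.,  53.]), 67, 'body', (array([495.5, 280.6]), array([70.4, 30.5]), 83.0))
(array([ 534., -369.,   54.]), 72, 'body', (array([ 533.4, -370.2]), array([73.3, 29.7]), 84.6))
(array([ 515., -273.,   54.]), 69, 'body', (array([ 515.5, -273.5]), array([29.8, 71.5]), 20.4))
(array([ 437., -373.,   54.]), 68, 'body', (array([ 436.6, -373.3]), array([29.6, 71.5]), 8.5))
(array([ 427., -283.,   54.]), 72, 'body', (array([ 426.5, -282.3]), array([70.5, 28.8]), 87.7))
0.9 [ 514. -283.   28.] [ 517. -277.   53.]
0.87 [ 427. -294.   28.] [ 429. -285.   54.]
0.84 [ 531. -378.   30.] [ 516. -425.   64.]
0.78 [ 343. -144.   23.] [ 343. -140.   49.]
0.7 [ 700. -356.   24.] [ 704. -348.   50.]
0.65 [481.  -2.  78.] [490.  -2. 118.]
```

step_arm:
  steps:
    - {"delta_pos":[0,0,-0.2],"twist":0,"gripper":0.5}
    - {"delta_pos":[0,0,-0.4],"twist":0,"gripper":0.5}
    - {"delta_pos":[0,0,-0.455],"twist":0,"gripper":0.5}
    - {"delta_pos":[0,0,-0.455],"twist":0,"gripper":0.5}
    - {"delta_pos":[0,0,-0.455],"twist":0,"gripper":0.1}
    - {"delta_pos":[0,0,-0.455],"twist":0,"gripper":0.1}
    - {"delta_pos":[0,0,-0.455],"twist":0,"gripper":0.1}

```text
time_s: 11.45
tcp_pos: [550.4, 51.2, 57.5]
ee_rot: [-0.075, 0.997, 0.0, 0.002]
ft_force: [-1.1, 2.3, 8.4]
opening: 21.3
grasp_force: 31.9
```

step_arm:
  steps:
    - {"delta_pos":[0,0,0.2],"twist":0,"gripper":0.1}
    - {"delta_pos":[0,0,0.4],"twist":0,"gripper":0.1}
    - {"delta_pos":[0,0,0.46],"twist":0,"gripper":0.1}
    - {"delta_pos":[-0.12,1,0.46],"twist":0,"gripper":0.1}
    - {"delta_pos":[-0.12,1,0.46],"twist":0,"gripper":0.1}
    - {"delta_pos":[-0.12,1,0.46],"twist":0,"gripper":0.1}
    - {"delta_pos":[-0.12,1,0.46],"twist":0,"gripper":0.1}
    - {"delta_pos":[-0.12,1,0.46],"twist":0,"gripper":0.1}
    - {"delta_pos":[-0.12,1,0.46],"twist":0,"gripper":0.1}

```text
time_s: 12.35
tcp_pos: [517.7, 305.8, 171.4]
ee_rot: [-0.077, 0.997, 0.001, 0.001]
ft_force: [0.1, -0.2, -0.9]
opening: 20.9
grasp_force: 30.8
```

step_arm:
  steps:
    - {"delta_pos":[0,0.296,0],"twist":0,"gripper":0.1}
    - {"delta_pos":[0,0.296,-0.1],"twist":0,"gripper":0.1}
    - {"delta_pos":[0,0.296,-0.3],"twist":0,"gripper":0.1}
    - {"delta_pos":[0,0.296,-0.48],"twist":0,"gripper":0.1}
    - {"delta_pos":[0,0.296,-0.52],"twist":0,"gripper":0.1}
    - {"delta_pos":[0,0.296,-0.538],"twist":0,"gripper":0.1}
    - {"delta_pos":[0,0.296,-0.538],"twist":0,"gripper":0.1}
    - {"delta_pos":[0,0.296,-0.538],"twist":0,"gripper":0.1}

```text
time_s: 13.15
tcp_pos: [520.2, 375.4, 38.3]
ee_rot: [-0.075, 0.997, 0.001, 0.002]
ft_force: [-0.5, -0.1, 0.6]
opening: 21.1
grasp_force: 30.8
```

step_arm:
  steps:
    - {"delta_pos":[0,0,-0.008],"twist":0,"gripper":0.1}
    - {"delta_pos":[0,0,-0.008],"twist":0,"gripper":0.5}
    - {"delta_pos":[0,0,-0.008],"twist":0,"gripper":0.5}
    - {"delta_pos":[0,0,-0.008],"twist":0,"gripper":0.5}
    - {"delta_pos":[0,0,0.2],"twist":0,"gripper":0.5}
    - {"delta_pos":[0,0,0.4],"twist":0,"gripper":0.5}
    - {"delta_pos":[0,0,0.54],"twist":0,"gripper":0.5}
    - {"delta_pos":[0,-1,0.54],"twist":0,"gripper":0.5}
    - {"delta_pos":[0,-1,0.54],"twist":0,"gripper":0.5}
    - {"delta_pos":[0,-1,0.54],"twist":0,"gripper":0.5}
    - {"delta_pos":[0,-1,0.54],"twist":0,"gripper":0.5}
    - {"delta_pos":[0,-1,0.54],"twist":0,"gripper":0.5}

```text
time_s: 14.35
tcp_pos: [518.7, 123.0, 170.8]
ee_rot: [-0.075, 0.997, -0.0, 0.0]
ft_force: [2.1, -0.4, 0.7]
opening: 42.4
grasp_force: 0.0
```

step_arm:
  steps:
    - {"delta_pos":[0.02,-1,0],"twist":-0.47,"gripper":0.5}
    - {"delta_pos":[0.02,-1,0],"twist":-0.47,"gripper":0.5}
    - {"delta_pos":[0.02,-1,0],"twist":-0.47,"gripper":0.5}
    - {"delta_pos":[0.02,-1,0],"twist":-0.47,"gripper":0.5}
    - {"delta_pos":[0.02,-1,0],"twist":-0.47,"gripper":0.5}
    - {"delta_pos":[0.02,-1,0],"twist":-0.47,"gripper":0.5}

```text
time_s: 14.95
tcp_pos: [523.7, -130.1, 170.6]
ee_rot: [0.051, 0.999, -0.0, 0.0]
ft_force: [0.9, 1.6, 1.3]
opening: 42.6
grasp_force: 0.0
```

```bash
python3 - <<'E'
from h import *
s=get_state(); print(s['time_s'],s['tcp_pos'],s['ee_rot'])
p,d=snapshot('top'); W=world('top',d)
for b in [(385,580,240,440),(508,650,-93,93),(385,580,-430,-225)]:
    for o in sensors(W,4 if b[2]!=-93 else 25,b):
        if o[3][1].min()>20: print(o)
E
```

```text
14.95 [ 523.69449246 -130.06498023  170.64480516] [ 5.05509698e-02  9.98721366e-01 -4.22583063e-04  2.32202818e-04]
(array([520., 373.,  53.]), 66, 'body', (array([519.9, 373.7]), array([30.6, 71.9]), 8.5))
(array([495., 280.,  53.]), 67, 'body', (array([495.3, 280.6]), array([70.2, 29.9]), 83.3))
(array([ 534., -369.,   54.]), 71, 'body', (array([ 534.3, -370.1]), array([72.5, 30.8]), 87.0))
(array([ 516., -282.,   54.]), 13, 'body', (array([ 521. , -293.2]), array([21.6, 31.8]), 31.2))
(array([ 437., -373.,   55.]), 69, 'body', (array([ 436.6, -373.5]), array([29.6, 72.1]), 8.5))
(array([ 428., -283.,   54.]), 74, 'body', (array([ 426.1, -288.5]), array([59.3, 28.8]), 87.4))
```

step_arm:
  steps:
    - {"delta_pos":[0.036,-0.98,0],"twist":0,"gripper":0.5}
    - {"delta_pos":[0.036,-0.98,0],"twist":0,"gripper":0.5}
    - {"delta_pos":[0.036,-0.98,0],"twist":0,"gripper":0.5}
    - {"delta_pos":[0.036,-0.98,0],"twist":0,"gripper":0.5}
    - {"delta_pos":[0.036,-0.98,0],"twist":0,"gripper":0.5}
    - {"delta_pos":[0.036,-0.98,-0.2],"twist":0,"gripper":0.5}
    - {"delta_pos":[0.036,-0.98,-0.4],"twist":0,"gripper":0.5}
    - {"delta_pos":[0.036,-0.98,-0.5],"twist":0,"gripper":0.5}

```text
time_s: 15.8
tcp_pos: [532.0, -368.0, 40.9]
ee_rot: [0.048, 0.999, 0.002, -0.002]
ft_force: [-0.7, 0.4, -0.2]
opening: 42.8
grasp_force: 0.0
```

step_arm:
  steps:
    - {"delta_pos":[0.006,-0.002,-0.04],"twist":0,"gripper":0.5}
    - {"delta_pos":[0.006,-0.002,-0.04],"twist":0,"gripper":0.5}
    - {"delta_pos":[0.006,-0.002,-0.04],"twist":0,"gripper":0.1}
    - {"delta_pos":[0.006,-0.002,-0.04],"twist":0,"gripper":0.1}
    - {"delta_pos":[0.006,-0.002,-0.04],"twist":0,"gripper":0.1}
    - {"delta_pos":[0.006,-0.002,-0.04],"twist":0,"gripper":0.1}

```text
time_s: 16.4
tcp_pos: [535.5, -370.9, 37.7]
ee_rot: [0.048, 0.999, -0.001, 0.001]
ft_force: [-0.0, 2.7, 6.8]
opening: 21.4
grasp_force: 33.8
```

step_arm:
  steps:
    - {"delta_pos":[0,0,0.2],"twist":0,"gripper":0.1}
    - {"delta_pos":[0,0,0.4],"twist":0,"gripper":0.1}
    - {"delta_pos":[0,0,0.54],"twist":0,"gripper":0.1}
    - {"delta_pos":[0.1,1,0.54],"twist":0.18,"gripper":0.1}
    - {"delta_pos":[0.1,1,0.54],"twist":0.18,"gripper":0.1}
    - {"delta_pos":[0.1,1,0.54],"twist":0.18,"gripper":0.1}
    - {"delta_pos":[0.1,1,0.54],"twist":0.18,"gripper":0.1}
    - {"delta_pos":[0.1,1,0.54],"twist":0.18,"gripper":0.1}
    - {"delta_pos":[0.1,1,0.54],"twist":0.18,"gripper":0.1}

```text
time_s: 17.3
tcp_pos: [560.0, -115.7, 171.7]
ee_rot: [-0.002, 1.0, 0.0, 0.001]
ft_force: [0.1, -1.2, -1.0]
opening: 21.0
grasp_force: 32.9
```

step_arm:
  steps:
    - {"delta_pos":[0.146,0.664,0],"twist":0,"gripper":0.1}
    - {"delta_pos":[0.146,0.664,0],"twist":0,"gripper":0.1}
    - {"delta_pos":[0.146,0.664,0],"twist":0,"gripper":0.1}
    - {"delta_pos":[0.146,0.664,0],"twist":0,"gripper":0.1}
    - {"delta_pos":[0.146,0.664,-0.1],"twist":0,"gripper":0.1}
    - {"delta_pos":[0.146,0.664,-0.3],"twist":0,"gripper":0.1}
    - {"delta_pos":[0.146,0.664,-0.4],"twist":0,"gripper":0.1}
    - {"delta_pos":[0.146,0.664,-0.44],"twist":0,"gripper":0.1}
    - {"delta_pos":[0.146,0.664,-0.455],"twist":0,"gripper":0.1}
    - {"delta_pos":[0.146,0.664,-0.455],"twist":0,"gripper":0.1}

```text
time_s: 18.3
tcp_pos: [597.1, 45.2, 58.6]
ee_rot: [0.001, 1.0, 0.0, 0.001]
ft_force: [0.3, 0.4, -1.4]
opening: 21.0
grasp_force: 32.9
```

step_arm:
  steps:
    - {"delta_pos":[0,0,0],"twist":0,"gripper":0.45}
    - {"delta_pos":[0,0,0],"twist":0,"gripper":0.45}
    - {"delta_pos":[0,0,0],"twist":0,"gripper":0.45}
    - {"delta_pos":[0,0,0.2],"twist":0,"gripper":0.45}
    - {"delta_pos":[0,0,0.4],"twist":0,"gripper":0.45}
    - {"delta_pos":[-0.05,0,0.455],"twist":0,"gripper":0.45}
    - {"delta_pos":[-0.326,-1,0.455],"twist":0,"gripper":0.45}
    - {"delta_pos":[-0.326,-1,0.455],"twist":0.1,"gripper":0.45}
    - {"delta_pos":[-0.326,-1,0.455],"twist":0.3,"gripper":0.5}
    - {"delta_pos":[-0.326,-1,0.455],"twist":0.5,"gripper":0.5}
    - {"delta_pos":[-0.326,-1,0.455],"twist":0.7,"gripper":0.5}
    - {"delta_pos":[-0.326,-1,0.455],"twist":0.7,"gripper":0.5}

```text
time_s: 19.5
tcp_pos: [513.1, -208.8, 170.9]
ee_rot: [-0.182, 0.983, -0.0, 0.0]
ft_force: [-0.4, 0.1, -0.1]
opening: 43.0
grasp_force: 0.0
```

```bash
cat > look.py <<'E'
from h import *
s=get_state(); print(s['time_s'],np.round(s['tcp_pos'],1),np.round(s['ee_rot'],3),np.round(s['joints'],2))
p,d=snapshot('top'); W=world('top',d); save('t%d'%(s['time_s']*10),p)
for b in [(385,580,240,440),(508,650,-93,93),(385,580,-430,-225)]:
    for o in sensors(W,4 if b[2]!=-93 else 25,b):
        if o[3][1].min()>20: print(o)
E
python3 look.py
```

```text
19.5 [ 513.1 -208.8  170.9] [-0.182  0.983 -0.     0.   ] [-0.45  0.36  1.58 -0.    1.2  -2.39]
(array([520., 373.,  53.]), 66, 'body', (array([519.9, 374.1]), array([30. , 72.2]), 8.8))
(array([495., 280.,  53.]), 69, 'body', (array([495.7, 280.8]), array([70.3, 30.3]), 83.4))
(array([595.,  43.,  75.]), 63, 'body', (array([594.6,  43.7]), array([29.1, 69. ]), 0.3))
(array([ 436., -374.,   54.]), 61, 'body', (array([ 438.5, -387.2]), array([29.3, 46.6]), 8.6))
```

step_arm:
  steps:
    - {"delta_pos":[0,-0.272,0],"twist":0,"gripper":0.5}
    - {"delta_pos":[0,-0.272,0],"twist":0,"gripper":0.5}
    - {"delta_pos":[0,-0.272,-0.1],"twist":0,"gripper":0.5}
    - {"delta_pos":[0,-0.272,-0.3],"twist":0,"gripper":0.5}
    - {"delta_pos":[0,-0.272,-0.45],"twist":0,"gripper":0.5}
    - {"delta_pos":[0,-0.272,-0.52],"twist":0,"gripper":0.5}
    - {"delta_pos":[0,-0.272,-0.535],"twist":0,"gripper":0.5}
    - {"delta_pos":[0,-0.272,-0.535],"twist":0,"gripper":0.5}
    - {"delta_pos":[0,-0.272,-0.535],"twist":0,"gripper":0.1}
    - {"delta_pos":[0,-0.272,-0.535],"twist":0,"gripper":0.1}
    - {"delta_pos":[0,-0.272,-0.535],"twist":0,"gripper":0.1}
    - {"delta_pos":[0,-0.272,-0.535],"twist":0,"gripper":0.1}

```text
time_s: 20.75
tcp_pos: [515.3, -272.9, 38.3]
ee_rot: [-0.181, 0.983, -0.001, 0.001]
ft_force: [0.3, 1.7, 6.3]
opening: 21.5
grasp_force: 33.2
```

step_arm:
  steps:
    - {"delta_pos":[0,0,0.2],"twist":0,"gripper":0.1}
    - {"delta_pos":[0,0,0.4],"twist":0,"gripper":0.1}
    - {"delta_pos":[0,0,0.535],"twist":0,"gripper":0.1}
    - {"delta_pos":[0.326,0.912,0.535],"twist":-0.7,"gripper":0.1}
    - {"delta_pos":[0.326,0.912,0.535],"twist":-0.7,"gripper":0.1}
    - {"delta_pos":[0.326,0.912,0.535],"twist":-0.7,"gripper":0.1}
    - {"delta_pos":[0.326,0.912,0.535],"twist":-0.7,"gripper":0.1}
    - {"delta_pos":[0.326,0.912,0.535],"twist":-0.7,"gripper":0.1}
    - {"delta_pos":[0.326,0.912,0.535],"twist":-0.7,"gripper":0.1}
    - {"delta_pos":[0.326,0.912,0.4],"twist":-0.7,"gripper":0.1}
    - {"delta_pos":[0.326,0.912,0.3],"twist":-0.7,"gripper":0.1}

```text
time_s: 21.85
tcp_pos: [595.9, -44.5, 111.1]
ee_rot: [0.001, 1.0, -0.0, 0.0]
ft_force: [0.1, -1.0, -1.2]
opening: 20.9
grasp_force: 32.3
```

step_arm:
  steps:
    - {"delta_pos":[0,0,-0.15],"twist":0,"gripper":0.1}
    - {"delta_pos":[0,0,-0.205],"twist":0,"gripper":0.1}
    - {"delta_pos":[0,0,-0.22],"twist":0,"gripper":0.1}
    - {"delta_pos":[0,0,-0.22],"twist":0,"gripper":0.1}
    - {"delta_pos":[0,0,-0.22],"twist":0,"gripper":0.45}
    - {"delta_pos":[0,0,-0.22],"twist":0,"gripper":0.45}
    - {"delta_pos":[0,0,-0.22],"twist":0,"gripper":0.45}
    - {"delta_pos":[0,0,-0.05],"twist":0,"gripper":0.45}
    - {"delta_pos":[0,0,0.15],"twist":0,"gripper":0.45}
    - {"delta_pos":[0,0,0.235],"twist":0,"gripper":0.45}

```text
time_s: 22.85
tcp_pos: [597.2, -44.7, 175.4]
ee_rot: [0.001, 1.0, -0.0, 0.003]
ft_force: [1.2, -1.3, -0.1]
opening: 38.6
grasp_force: 0.0
```

```bash
python3 look.py
```

```text
22.85 [597.2 -44.7 175.4] [ 0.001  1.    -0.     0.003] [-0.14  0.45  1.44  0.    1.24 -1.71]
(array([520., 373.,  52.]), 67, 'body', (array([520.2, 373.9]), array([30.7, 72. ]), 10.3))
(array([495., 280.,  53.]), 67, 'body', (array([495.3, 280.7]), array([70.8, 29.9]), 83.1))
(array([595.,  43.,  75.]), 64, 'body', (array([594.7,  47.1]), array([62.3, 29.4]), 89.5))
(array([ 437., -373.,   54.]), 67, 'body', (array([ 436.6, -373.4]), array([29.7, 71.4]), 8.4))
(array([ 428., -283.,   54.]), 75, 'body', (array([ 426.6, -282.2]), array([70.7, 28.5]), 88.9))
```

step_arm:
  steps:
    - {"delta_pos":[-0.68,-0.952,0],"twist":-0.03,"gripper":0.5}
    - {"delta_pos":[-0.68,-0.952,0],"twist":-0.03,"gripper":0.5}
    - {"delta_pos":[-0.68,-0.952,0],"twist":-0.03,"gripper":0.5}
    - {"delta_pos":[-0.68,-0.952,0],"twist":-0.03,"gripper":0.5}
    - {"delta_pos":[-0.68,-0.952,0],"twist":-0.03,"gripper":0.5}
    - {"delta_pos":[-0.68,-0.952,0],"twist":-0.03,"gripper":0.5}
    - {"delta_pos":[-0.68,-0.952,-0.1],"twist":-0.03,"gripper":0.5}
    - {"delta_pos":[-0.68,-0.952,-0.3],"twist":-0.03,"gripper":0.5}
    - {"delta_pos":[-0.68,-0.952,-0.4],"twist":-0.03,"gripper":0.5}

```text
time_s: 23.8
tcp_pos: [424.6, -282.1, 67.5]
ee_rot: [0.009, 1.0, 0.001, -0.001]
ft_force: [-0.0, 0.5, -0.7]
opening: 42.7
grasp_force: 0.0
```

step_arm:
  steps:
    - {"delta_pos":[0,0,-0.12],"twist":0,"gripper":0.5}
    - {"delta_pos":[0,0,-0.135],"twist":0,"gripper":0.5}
    - {"delta_pos":[0,0,-0.135],"twist":0,"gripper":0.5}
    - {"delta_pos":[0,0,-0.135],"twist":0,"gripper":0.1}
    - {"delta_pos":[0,0,-0.135],"twist":0,"gripper":0.1}
    - {"delta_pos":[0,0,-0.135],"twist":0,"gripper":0.1}
    - {"delta_pos":[0,0,-0.135],"twist":0,"gripper":0.1}

```text
time_s: 24.5
tcp_pos: [426.8, -283.1, 38.3]
ee_rot: [0.009, 1.0, -0.001, 0.001]
ft_force: [-1.1, 0.9, 8.4]
opening: 21.5
grasp_force: 33.6
```

step_arm:
  steps:
    - {"delta_pos":[0,0,0.2],"twist":0,"gripper":0.1}
    - {"delta_pos":[0,0,0.4],"twist":0,"gripper":0.1}
    - {"delta_pos":[0,0,0.535],"twist":0,"gripper":0.1}
    - {"delta_pos":[0.456,1,0.535],"twist":0.03,"gripper":0.1}
    - {"delta_pos":[0.456,1,0.535],"twist":0.03,"gripper":0.1}
    - {"delta_pos":[0.456,1,0.535],"twist":0.03,"gripper":0.1}
    - {"delta_pos":[0.456,1,0.535],"twist":0.03,"gripper":0.1}
    - {"delta_pos":[0.456,1,0.535],"twist":0.03,"gripper":0.1}
    - {"delta_pos":[0.456,1,0.535],"twist":0.03,"gripper":0.1}
    - {"delta_pos":[0.456,1,0.535],"twist":0.03,"gripper":0.1}

```text
time_s: 25.5
tcp_pos: [540.8, -29.8, 171.0]
ee_rot: [-0.001, 1.0, 0.0, 0.0]
ft_force: [0.6, -0.7, -0.4]
opening: 20.9
grasp_force: 32.6
```

step_arm:
  steps:
    - {"delta_pos":[0,0.312,0],"twist":0,"gripper":0.1}
    - {"delta_pos":[0,0.312,0],"twist":0,"gripper":0.1}
    - {"delta_pos":[0,0.312,-0.1],"twist":0,"gripper":0.1}
    - {"delta_pos":[0,0.312,-0.3],"twist":0,"gripper":0.1}
    - {"delta_pos":[0,0.312,-0.4],"twist":0,"gripper":0.1}
    - {"delta_pos":[0,0.312,-0.44],"twist":0,"gripper":0.1}
    - {"delta_pos":[0,0.312,-0.455],"twist":0,"gripper":0.1}
    - {"delta_pos":[0,0.312,-0.455],"twist":0,"gripper":0.1}
    - {"delta_pos":[0,0.312,-0.455],"twist":0,"gripper":0.45}
    - {"delta_pos":[0,0.312,-0.455],"twist":0,"gripper":0.45}
    - {"delta_pos":[0,0.312,-0.455],"twist":0,"gripper":0.45}

```text
time_s: 26.6
tcp_pos: [540.2, 45.2, 57.3]
ee_rot: [0.001, 1.0, -0.0, 0.0]
ft_force: [-0.6, -0.2, -0.8]
opening: 38.3
grasp_force: 0.0
```

step_arm:
  steps:
    - {"delta_pos":[0,0,0.2],"twist":0,"gripper":0.45}
    - {"delta_pos":[0,0,0.4],"twist":0,"gripper":0.45}
    - {"delta_pos":[0,0,0.455],"twist":0,"gripper":0.45}
    - {"delta_pos":[-0.2,-1,0.455],"twist":0,"gripper":0.5}
    - {"delta_pos":[-0.2,-1,0.455],"twist":0,"gripper":0.5}
    - {"delta_pos":[-0.2,-1,0.455],"twist":0,"gripper":0.5}
    - {"delta_pos":[-0.2,-1,0.455],"twist":0,"gripper":0.5}
    - {"delta_pos":[-0.2,-1,0.455],"twist":0,"gripper":0.5}
    - {"delta_pos":[-0.2,-1,0.455],"twist":0,"gripper":0.5}
    - {"delta_pos":[-0.2,-1,0.455],"twist":0,"gripper":0.5}

```text
time_s: 27.6
tcp_pos: [489.6, -205.6, 170.2]
ee_rot: [0.002, 1.0, 0.0, -0.0]
ft_force: [1.4, 0.4, -0.2]
opening: 42.6
grasp_force: 0.0
```

```bash
python3 look.py
```

```text
27.6 [ 489.6 -205.6  170.2] [ 0.002  1.     0.    -0.   ] [-0.47  0.32  1.65  0.    1.18 -2.03]
(array([520., 373.,  53.]), 65, 'body', (array([520.4, 373.6]), array([30.5, 71.3]), 9.7))
(array([495., 280.,  53.]), 67, 'body', (array([495.5, 280.8]), array([71.1, 29.7]), 81.9))
(array([596., -46.,  75.]), 72, 'body', (array([595.2, -46.3]), array([71. , 30.3]), 88.6))
(array([594.,  44.,  75.]), 67, 'body', (array([594.6,  43.8]), array([69. , 29.6]), 89.3))
(array([540.,  44.,  75.]), 65, 'body', (array([541.9,  44. ]), array([69.1, 33.4]), 86.2))
(array([ 437., -379.,   55.]), 30, 'body', (array([ 437.3, -393.7]), array([26.9, 31.3]), 2.3))
```

step_arm:
  steps:
    - {"delta_pos":[-0.216,-0.672,0],"twist":0.27,"gripper":0.5}
    - {"delta_pos":[-0.216,-0.672,0],"twist":0.27,"gripper":0.5}
    - {"delta_pos":[-0.216,-0.672,0],"twist":0.27,"gripper":0.5}
    - {"delta_pos":[-0.216,-0.672,0],"twist":0.27,"gripper":0.5}
    - {"delta_pos":[-0.216,-0.672,-0.1],"twist":0.27,"gripper":0.5}
    - {"delta_pos":[-0.216,-0.672,-0.3],"twist":0.27,"gripper":0.5}
    - {"delta_pos":[-0.216,-0.672,-0.45],"twist":0.27,"gripper":0.5}
    - {"delta_pos":[-0.216,-0.672,-0.52],"twist":0.27,"gripper":0.5}
    - {"delta_pos":[-0.216,-0.672,-0.535],"twist":0.27,"gripper":0.5}
    - {"delta_pos":[-0.216,-0.672,-0.535],"twist":0.27,"gripper":0.1}
    - {"delta_pos":[-0.216,-0.672,-0.535],"twist":0.27,"gripper":0.1}
    - {"delta_pos":[-0.216,-0.672,-0.535],"twist":0.27,"gripper":0.1}

```text
time_s: 28.85
tcp_pos: [436.7, -372.8, 38.1]
ee_rot: [-0.07, 0.998, -0.001, 0.001]
ft_force: [-0.4, 0.3, -0.5]
opening: 21.1
grasp_force: 33.4
```

step_arm:
  steps:
    - {"delta_pos":[0,0,0],"twist":0,"gripper":0.1}
    - {"delta_pos":[0,0,0.2],"twist":0,"gripper":0.1}
    - {"delta_pos":[0,0,0.4],"twist":0,"gripper":0.1}
    - {"delta_pos":[0,0,0.535],"twist":0,"gripper":0.1}
    - {"delta_pos":[0.216,1,0.535],"twist":-0.27,"gripper":0.1}
    - {"delta_pos":[0.216,1,0.535],"twist":-0.27,"gripper":0.1}
    - {"delta_pos":[0.216,1,0.535],"twist":-0.27,"gripper":0.1}
    - {"delta_pos":[0.216,1,0.535],"twist":-0.27,"gripper":0.1}
    - {"delta_pos":[0.216,1,0.535],"twist":-0.27,"gripper":0.1}
    - {"delta_pos":[0.216,1,0.535],"twist":-0.27,"gripper":0.1}

```text
time_s: 29.85
tcp_pos: [490.6, -118.5, 171.2]
ee_rot: [-0.001, 1.0, 0.0, 0.001]
ft_force: [-0.5, -0.2, -0.7]
opening: 20.9
grasp_force: 33.4
```

step_arm:
  steps:
    - {"delta_pos":[0.2,0.308,0],"twist":0,"gripper":0.1}
    - {"delta_pos":[0.2,0.308,0],"twist":0,"gripper":0.1}
    - {"delta_pos":[0.2,0.308,0],"twist":0,"gripper":0.1}
    - {"delta_pos":[0.2,0.308,-0.1],"twist":0,"gripper":0.1}
    - {"delta_pos":[0.2,0.308,-0.3],"twist":0,"gripper":0.1}
    - {"delta_pos":[0.2,0.308,-0.4],"twist":0,"gripper":0.1}
    - {"delta_pos":[0.2,0.308,-0.44],"twist":0,"gripper":0.1}
    - {"delta_pos":[0.2,0.308,-0.455],"twist":0,"gripper":0.1}
    - {"delta_pos":[0.2,0.308,-0.455],"twist":0,"gripper":0.1}
    - {"delta_pos":[0.2,0.308,-0.455],"twist":0,"gripper":0.45}
    - {"delta_pos":[0.2,0.308,-0.455],"twist":0,"gripper":0.45}
    - {"delta_pos":[0.2,0.308,-0.455],"twist":0,"gripper":0.45}

```text
time_s: 31.05
tcp_pos: [540.2, -45.8, 57.2]
ee_rot: [0.001, 1.0, -0.0, 0.0]
ft_force: [0.8, -0.0, -0.1]
opening: 38.5
grasp_force: 0.0
```

step_arm:
  steps:
    - {"delta_pos":[0,0,0.2],"twist":0,"gripper":0.45}
    - {"delta_pos":[0,0,0.4],"twist":0,"gripper":0.45}
    - {"delta_pos":[0,0,0.6],"twist":0,"gripper":0.45}
    - {"delta_pos":[-0.3,0,0.8],"twist":0,"gripper":0}
    - {"delta_pos":[-0.6,0,1],"twist":0,"gripper":0}
    - {"delta_pos":[-0.6,0,1],"twist":0,"gripper":0}
    - {"delta_pos":[-0.6,0,1],"twist":0,"gripper":0}
    - {"delta_pos":[-0.6,0,1],"twist":0,"gripper":0}
    - {"delta_pos":[-0.6,0,1],"twist":0,"gripper":0}

```text
time_s: 31.95
tcp_pos: [390.1, -45.7, 307.1]
ee_rot: [0.001, 1.0, -0.0, 0.001]
ft_force: [0.1, 0.4, -0.5]
opening: 0.1
grasp_force: 0.0
```

```bash
python3 look.py; python3 - <<'E'
from h import *
p,d=snapshot('top'); q,d2=snapshot('side'); W=world('side',d2)
r=silhouettes('side','lid')[0]; w=W[r['region']]; w=w[~np.isnan(w[:,0])]; print('lid',np.round(np.percentile(w,2,axis=0)),np.round(np.percentile(w,98,axis=0)))
a=cv2.resize(p[150:350,110:550],None,fx=1.5,fy=1.5,interpolation=3); b=cv2.resize(q[170:460,220:520],(450,300),interpolation=3)
save('chk1',np.vstack([a,np.pad(b,((0,0),(0,210),(0,0)))]))
E
```

```text
31.95 [390.1 -45.7 307.1] [ 0.001  1.    -0.     0.001] [-0.21 -0.12  1.8   0.    1.46 -1.78]
(array([520., 373.,  53.]), 65, 'body', (array([519.9, 374.1]), array([30.8, 71.6]), 9.9))
(array([495., 280.,  54.]), 66, 'body', (array([495.4, 280.7]), array([71.3, 29.9]), 82.3))
(array([596., -46.,  75.]), 72, 'body', (array([595.3, -46.2]), array([30.4, 70.8]), 0.3))
(array([595.,  43.,  75.]), 65, 'body', (array([594.3,  43.7]), array([68.9, 30.1]), 89.7))
(array([540.,  44.,  75.]), 63, 'body', (array([540.2,  44.2]), array([68.3, 29.8]), 89.4))
(array([539., -48.,  75.]), 65, 'body', (array([539.4, -47.5]), array([70.4, 29.5]), 89.4))
lid [ 665. -106.   95.] [694.  87. 258.]
```

View pics/chk1.png

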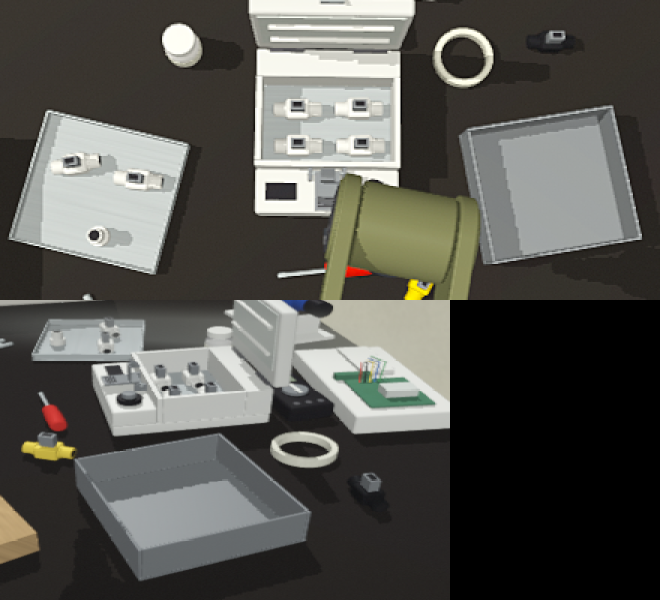

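step_arm:
  steps:
    - {"delta_pos":[0.2,0.184,0.04],"twist":0,"gripper":0}
    - {"delta_pos":[1,0.184,0.04],"twist":0,"gripper":0}
    - {"delta_pos":[1,0.184,0.04],"twist":0,"gripper":0}
    - {"delta_pos":[1,0.184,0.04],"twist":0,"gripper":0}
    - {"delta_pos":[1,0.184,0.04],"twist":0,"gripper":0}
    - {"delta_pos":[1,0.184,0.04],"twist":0,"gripper":0}
    - {"delta_pos":[1,0.184,0.04],"twist":0,"gripper":0}
    - {"delta_pos":[1,0.184,0.04],"twist":0,"gripper":0}

```text
time_s: 32.95
tcp_pos: [639.9, 0.5, 315.5]
ee_rot: [0.001, 1.0, 0.0, -0.001]
ft_force: [-0.1, 0.5, 0.3]
opening: 0.2
grasp_force: 0.0
```

step_arm:
  steps:
    - {"delta_pos":[0.36,0,0],"twist":0,"gripper":0}
    - {"delta_pos":[0.36,0,0],"twist":0,"gripper":0}
    - {"delta_pos":[0.36,0,0],"twist":0,"gripper":0}
    - {"delta_pos":[0.36,0,0],"twist":0,"gripper":0}
    - {"delta_pos":[0.36,0,0],"twist":0,"gripper":0}
    - {"delta_pos":[0.36,0,0],"twist":0,"gripper":0}

```text
time_s: 33.55
tcp_pos: [729.1, 0.4, 318.5]
ee_rot: [0.001, 1.0, -0.0, 0.001]
ft_force: [1.3, 0.3, 0.1]
opening: -0.1
grasp_force: 0.0
```

step_arm:
  steps:
    - {"delta_pos":[0,0,-0.1],"twist":0,"gripper":0}
    - {"delta_pos":[0,0,-0.25],"twist":0,"gripper":0}
    - {"delta_pos":[0,0,-0.36],"twist":0,"gripper":0}
    - {"delta_pos":[0,0,-0.36],"twist":0,"gripper":0}
    - {"delta_pos":[-0.06,0,-0.36],"twist":0,"gripper":0}
    - {"delta_pos":[-0.1,0,-0.36],"twist":0,"gripper":0}
    - {"delta_pos":[-0.136,0,-0.36],"twist":0,"gripper":0}
    - {"delta_pos":[-0.2,0,-0.36],"twist":0,"gripper":0}
    - {"delta_pos":[-0.25,0,-0.36],"twist":0,"gripper":0}
    - {"delta_pos":[-0.3,0,-0.37],"twist":0,"gripper":0}
    - {"delta_pos":[-0.36,0,-0.38],"twist":0,"gripper":0}

```text
time_s: 34.65
tcp_pos: [640.0, 0.4, 224.9]
ee_rot: [0.001, 1.0, -0.0, 0.002]
ft_force: [2.2, 0.1, -0.2]
opening: 0.2
grasp_force: 0.7
```

```bash
python3 - <<'E'
from h import *
s=get_state(); print(s['tcp_pos'],s['ft_force'])
q,d2=snapshot('side'); W=world('side',d2)
r=silhouettes('side','lid')[0]; w=W[r['region']]; w=w[~np.isnan(w[:,0])]; print('lid',np.round(np.percentile(w,2,axis=0)),np.round(np.percentile(w,98,axis=0)))
save('lid1',cv2.resize(q[130:330,240:520],(784,560),interpolation=3))
E
```

```text
[6.39950916e+02 4.39727389e-01 2.24906364e+02] [ 2.24270378  0.10629286 -0.22732497]
lid [ 597. -106.  101.] [681.  83. 248.]
```

View pics/lid1.png

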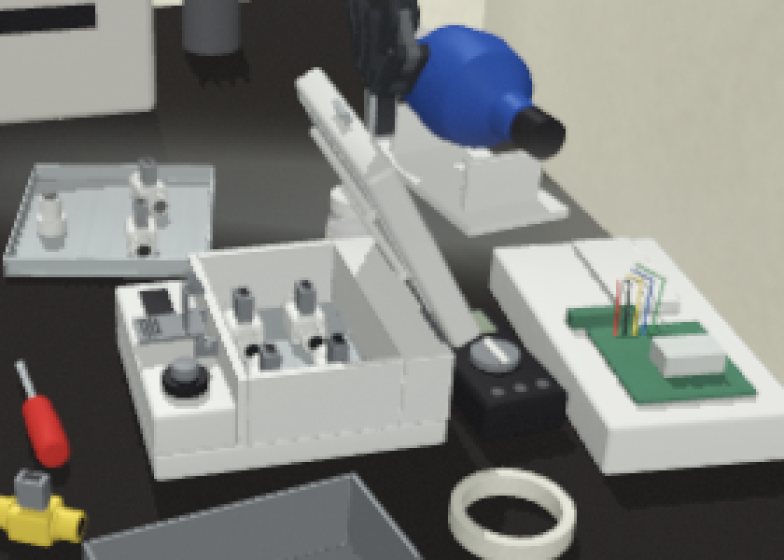

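step_arm:
  steps:
    - {"delta_pos":[-0.106,0,-0.046],"twist":0,"gripper":0}
    - {"delta_pos":[-0.155,0,-0.075],"twist":0,"gripper":0}
    - {"delta_pos":[-0.2,0,-0.11],"twist":0,"gripper":0}
    - {"delta_pos":[-0.24,0,-0.15],"twist":0,"gripper":0}
    - {"delta_pos":[-0.28,0,-0.192],"twist":0,"gripper":0}
    - {"delta_pos":[-0.315,0,-0.24],"twist":0,"gripper":0}
    - {"delta_pos":[-0.342,0,-0.288],"twist":0,"gripper":0}
    - {"delta_pos":[-0.36,0,-0.326],"twist":0,"gripper":0}
    - {"delta_pos":[-0.376,0,-0.366],"twist":0,"gripper":0}
    - {"delta_pos":[-0.385,0,-0.4],"twist":0,"gripper":0}
    - {"delta_pos":[-0.385,0,-0.4],"twist":0,"gripper":0}

```text
time_s: 35.85
tcp_pos: [543.6, 0.4, 121.1]
ee_rot: [0.001, 1.0, -0.0, -0.0]
ft_force: [-0.1, 0.4, 1.1]
opening: 0.1
grasp_force: 0.5
```

step_arm:
  steps:
    - {"delta_pos":[0,0,-0.02],"twist":0,"gripper":0}
    - {"delta_pos":[0,0,-0.035],"twist":0,"gripper":0}
    - {"delta_pos":[0,0,-0.05],"twist":0,"gripper":0}
    - {"delta_pos":[0,0,-0.06],"twist":0,"gripper":0}
    - {"delta_pos":[0,0,-0.06],"twist":0,"gripper":0}
    - {"delta_pos":[0,0,-0.06],"twist":0,"gripper":0}

```text
time_s: 36.45
tcp_pos: [544.3, 0.3, 111.5]
ee_rot: [0.001, 1.0, -0.0, 0.001]
ft_force: [-28.2, 0.4, 54.4]
opening: -0.1
grasp_force: 27.6
```

step_arm:
  steps:
    - {"delta_pos":[0,0,0.1],"twist":0,"gripper":0}
    - {"delta_pos":[0,0,0.3],"twist":0,"gripper":0}
    - {"delta_pos":[0,0,0.3],"twist":0,"gripper":0}
    - {"delta_pos":[0,0,0.3],"twist":0,"gripper":0}
    - {"delta_pos":[0,0,0.3],"twist":0,"gripper":0}
    - {"delta_pos":[0,0,0.3],"twist":0,"gripper":0}

```text
time_s: 37.05
tcp_pos: [543.4, 0.4, 180.6]
ee_rot: [0.001, 1.0, 0.0, -0.001]
ft_force: [-0.4, -0.1, 0.4]
opening: 0.1
grasp_force: 0.0
```

```bash
python3 - <<'E'
from h import *
s=get_state(); print(s['tcp_pos'],s['ft_force'])
q,d2=snapshot('side'); W=world('side',d2)
r=silhouettes('side','lid')[0]; w=W[r['region']]; w=w[~np.isnan(w[:,0])]; print('lid',np.round(np.percentile(w,2,axis=0)),np.round(np.percentile(w,98,axis=0)))
i=np.linspace(510,660,6)
for a in i:
    k=(abs(w[:,0]-a)<8)&(abs(w[:,1]+60)<25); print(round(a),k.sum(),np.median(w[k][:,2]))
c=(W[...,0]>455)&(W[...,0]<482)&(W[...,1]>-80)&(W[...,1]<-50)&(W[...,2]>75)&(W[...,2]<90); print('btn',W[c].mean(0),W[c].min(0),W[c].max(0),c.sum())
E
```

```text
[5.43423047e+02 3.82832525e-01 1.80609157e+02] [-0.3613124  -0.05762529  0.44540966]
lid [ 506. -104.   93.] [668.  94. 115.]
510 107 111.79946679905845
540 91 112.67342507767
570 86 112.70631277060306
600 87 112.81819128663653
630 85 112.80847139962725
660 82 112.35318586185582
btn [469.88420944 -66.76035407  80.5643783 ] [460.60256241 -75.55858488  75.30827067] [480.11075108 -53.34817161  84.35709991] 65
```

step_arm:
  steps:
    - {"delta_pos":[-0.3,-0.26,0],"twist":0,"gripper":0}
    - {"delta_pos":[-0.3,-0.26,0],"twist":0,"gripper":0}
    - {"delta_pos":[-0.3,-0.26,0],"twist":0,"gripper":0}
    - {"delta_pos":[-0.3,-0.26,-0.2],"twist":0,"gripper":0}
    - {"delta_pos":[-0.3,-0.26,-0.35],"twist":0,"gripper":0}
    - {"delta_pos":[-0.3,-0.26,-0.4],"twist":0,"gripper":0}
    - {"delta_pos":[-0.3,-0.26,-0.41],"twist":0,"gripper":0}
    - {"delta_pos":[-0.3,-0.26,-0.42],"twist":0,"gripper":0}
    - {"delta_pos":[-0.3,-0.26,-0.432],"twist":0,"gripper":0}
    - {"delta_pos":[-0.3,-0.26,-0.436],"twist":0,"gripper":0}
    - {"delta_pos":[-0.3,-0.26,-0.436],"twist":0,"gripper":0}

```text
time_s: 38.25
tcp_pos: [469.9, -64.7, 75.7]
ee_rot: [0.001, 1.0, -0.0, 0.002]
ft_force: [-11.0, 2.6, 27.6]
opening: -0.0
grasp_force: 13.4
```

```bash
python3 - <<'E'
from h import *
s=get_state(); print(s['tcp_pos'],s['ft_force'],s['ft_torque'])
q,d2=snapshot('side')
save('btn',cv2.resize(q[190:300,260:400],(763,600),interpolation=3))
E
```

```text
[469.93097018 -64.72335319  75.65458756] [-10.9587311    2.58176994  27.56158764] [0.42768288 1.96824102 0.04329275]
```

View pics/btn.png

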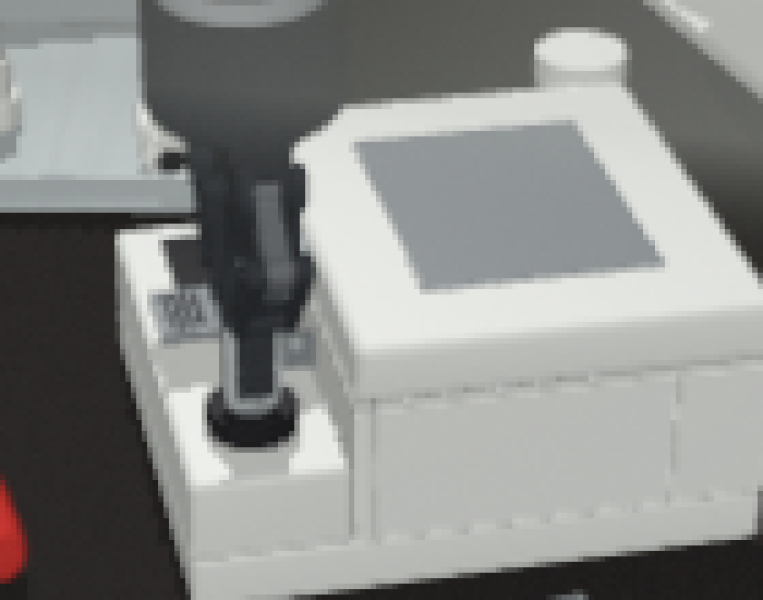

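step_arm:
  steps:
    - {"delta_pos":[-0.004,0,0.03],"twist":0,"gripper":0}
    - {"delta_pos":[-0.004,0,0.04],"twist":0,"gripper":0}
    - {"delta_pos":[-0.004,0,0.04],"twist":0,"gripper":0}
    - {"delta_pos":[-0.004,0,0.034],"twist":0,"gripper":0}
    - {"delta_pos":[-0.004,0,0.034],"twist":0,"gripper":0}

```text
time_s: 38.8
tcp_pos: [467.9, -64.7, 81.0]
ee_rot: [0.001, 1.0, -0.0, 0.0]
ft_force: [0.8, 0.2, 1.9]
opening: -0.0
grasp_force: 0.9
```

step_arm:
  steps:
    - {"delta_pos":[0,0,-0.008],"twist":0,"gripper":0}
    - {"delta_pos":[0,0,-0.008],"twist":0,"gripper":0}
    - {"delta_pos":[0,0,-0.008],"twist":0,"gripper":0}

```text
time_s: 39.1
tcp_pos: [467.9, -64.7, 79.3]
ee_rot: [0.001, 1.0, -0.0, 0.0]
ft_force: [0.5, 0.1, 1.4]
opening: 0.1
grasp_force: 1.5
```

step_arm:
  steps:
    - {"delta_pos":[0,0,-0.008],"twist":0,"gripper":0}
    - {"delta_pos":[0,0,-0.008],"twist":0,"gripper":0}
    - {"delta_pos":[0,0,-0.008],"twist":0,"gripper":0}

```text
time_s: 39.4
tcp_pos: [467.9, -64.6, 77.3]
ee_rot: [0.001, 1.0, -0.0, 0.0]
ft_force: [1.4, 0.1, 3.7]
opening: 0.0
grasp_force: 2.0
```

step_arm:
  steps:
    - {"delta_pos":[0,0,-0.008],"twist":0,"gripper":0}
    - {"delta_pos":[0,0,-0.008],"twist":0,"gripper":0}
    - {"delta_pos":[0,0,-0.008],"twist":0,"gripper":0}

```text
time_s: 39.7
tcp_pos: [468.0, -64.7, 75.9]
ee_rot: [0.001, 1.0, -0.0, 0.0]
ft_force: [-3.1, 1.0, 13.8]
opening: -0.1
grasp_force: 7.1
```

step_arm:
  steps:
    - {"delta_pos":[0,0,0.1],"twist":0,"gripper":0}
    - {"delta_pos":[0,0,0.3],"twist":0,"gripper":0}
    - {"delta_pos":[-0.2,0,0.7],"twist":0,"gripper":0}
    - {"delta_pos":[-0.4,0,0.9],"twist":0,"gripper":0}
    - {"delta_pos":[-0.4,0,0.9],"twist":0,"gripper":0}
    - {"delta_pos":[-0.4,0,0.9],"twist":0,"gripper":0}
    - {"delta_pos":[-0.4,0,0.9],"twist":0,"gripper":0}
    - {"delta_pos":[-0.4,0,0.9],"twist":0,"gripper":0}
    - {"delta_pos":[-0.4,0,0.9],"twist":0,"gripper":0}

```text
time_s: 40.6
tcp_pos: [367.8, -64.5, 298.9]
ee_rot: [0.001, 1.0, 0.0, -0.001]
ft_force: [-0.5, 0.4, 0.8]
opening: 0.5
grasp_force: 0.0
```

```bash
python3 - <<'E'
from h import *
s=get_state(); print(s['time_s'],s['tcp_pos'],s['ft_force'])
p,d=snapshot('top'); W=world('top',d)
for o in sensors(W,4,(385,580,240,440)):
    if o[3][1].min()>20: print(o)
c=(W[...,0]>455)&(W[...,0]<482)&(W[...,1]>-80)&(W[...,1]<-50)&(W[...,2]>75.5)&(W[...,2]<90); print('btn',W[c].mean(0),c.sum())
w=W[(W[...,0]>510)&(W[...,0]<660)&(abs(W[...,1])<90)]; print('lid',np.nanpercentile(w[:,2],[2,50,98]))
print(finish_job())
E
```

```text
40.6 [367.82780923 -64.5247901  298.88482494] [-0.52502694  0.39913401  0.78451059]
(array([520., 373.,  53.]), 65, 'body', (array([519.6, 374.2]), array([30.1, 72.3]), 10.2))
(array([495., 280.,  53.]), 69, 'body', (array([495.5, 280.3]), array([71.2, 30.2]), 83.0))
btn [468.61867779 -63.44271408  81.97071647] 79
lid [108.19284849 112.6892614  117.01977581]
the job is handed in; nothing more can be done
None
```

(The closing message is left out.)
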